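# Open the combination lock of the kitchen key box and show its shackle

## Robot

A 6-joint arm with a two-finger parallel gripper is mounted at the origin on a cart in front of the work surface, level with it; the furniture and walls round the work are solid. World frame = base frame: x ahead of the robot, y to its left, z up, the work surface at z = 0. Lengths are in m, angles in rad, forces in N, time in s.
With the tool pointing down it reaches from about 0.35 to 0.775 m from the base axis. Payload 7.3 kg.
Tool frame: the origin (TCP) lies at the very end of the fingers, on their centre line; the grasp point (between the pads) lies ctrl.pinch_z behind it (ctrl.pinch_z is the distance from the TCP to the grasp point, in m); z points along the fingers, y is the direction in which the jaws open and shut (so a half turn about z gives the same grasp; the last joint's range is limited). The gripper opens to 92 mm and grips with 3 to 60 N. Pads are 19 mm wide; open, the fingers measure 130 mm over their backs; the gripper's body (75 mm by 190 mm) begins 47 mm behind the grasp point.
Start: joints at [1.192, 0.342, 1.524, -0, 1.275, -0.146], TCP at [0.121, 0.511, 0.227] pointing down, gripper open.
Joint ranges: [-2.53, 2.53], [-0.77, 2.02], [0.04, 2.7], [-1, 4.14], [0.28, 2.66], [-3.11, 3.11]. Speed limits (rad/s): [2.57, 2.57, 3.14, 3.14, 3.14, 3.14].

## Interface

Orientations are given as a 3x3 rotation matrix whose columns are the frame's x, y, z axes.
In Python, from cell import ctrl gives the robot as it stands.
- The arm moves only by the shell command python3 -m inch 'ROWS'. ROWS is JSON, a list of rows, each a list of 3 entries, a list of its own where there are three numbers: the turn, a rotation vector about the world's x, y, z in rad, then the shift along the world's x, y, z in m, then the closure, from 0 (fully open) to 1 (shut). A call has 1 to 12 rows; each row shifts and turns the pose as measured when the row begins; what a row does not reach is not made up. A row lasts 1/10 s, in which the tool goes at most 50 mm and 8.59 degrees, less where a joint would pass 70% of its speed; a pose out of reach is approached as far as the arm can. A call with a gripper value outside its range is refused whole. The fingers move at their own pace and stop on an object; the grip force is fixed at half the most. Time passes only in rows, so rows that do not move let the fingers close. It gives the time, the measured TCP pose, the force and the opening at its end, in the units of the state.
- ctrl.get_obs(): the state, without advancing time (a new reading comes with each control period).
- ctrl.capture(name): name is "scene" or "side" or "wrist"; returns a dict with "pixels" (480x640x3 uint8, red, green, blue), "fx", "fy", "cx", "cy" (pixels), "cam_to_world" (4x4, takes a point from camera to world coordinates). Camera axes: x right, y down, z forward; pixel columns grow to the right and rows downward; lengths in m; the calibration is good to about 2 mm. A picture is of the moment at which its call begins. There is no depth.
- ctrl.hand_in(): hands the job in, once; it reports no verdict.
The state is a dict: "clock": time; "joint_pos": joint angles; "joint_vel": joint speeds; "joint_efforts": joint torques, N m; "tcp_pos": TCP position; "eef_rot": TCP orientation; "ft_force": force on the tool from outside, world axes, zero at the start; "torque": the same for the moment, N m; "width": opening from 0.0 (shut) to 1.0 (fully open).
Only numpy, scipy, OpenCV 4.12 (cv2) and the standard library are available. Lean on these libraries where they do the work, as an engineer would, in place of code of your own. Each camera call takes 0.05 s, during which the arm holds its last target. There are 200 camera calls.

## Task

Unlock the steel key box on the table: press its coloured keys fully down one at a time, first green, then yellow, then blue. Next turn the dial, click by click, until its white pointer rests in the notch at the long green mark, then pull the steel shackle straight up out of the lock and finish holding it in the gripper, upright and still above the box with its feet at least 6 cm clear of the box top. The program ends while holding it: do not put it down; leave the dial at the green mark and leave the other things on the table alone.

Things in the scene. Friction and masses are not known exactly. Their poses are not given: they have to be found in the camera images.
- lock_box: fixed steel key box, a flat lock case (x -88 to 88 mm, y -122 to 142 mm, top at z = 60 mm) with a key compartment behind it (x 88 to 178 mm, lid top at z = 88 mm). Origin: on the table under the dial's axis; +x points to the back of the box, +y to the key side, z up. Lies turned by up to about 0.2 rad.
- key_green_top (a point): centre of the top face of the green key, a round spring push key of 26 mm diameter (travel 5 mm downwards, fully down at 4 N) in a black housing on the case. The three keys stand in a row along the box's x, 50 mm apart, at y = 107 mm of the box; their order in the row varies.
- key_yellow_top (a point): centre of the top face of the yellow key, like the green one
- key_blue_top (a point): centre of the top face of the blue key, like the green one
- key_green (a joint): how far the green key is pressed, m: 0 up, 0.005 fully down; counts as pressed above 0.0035; springs back
- key_yellow (a joint): how far the yellow key is pressed, as for the green one
- key_blue (a joint): how far the blue key is pressed, as for the green one
- dial_grip (a point): on the dial's upright axis, in its grip bar, 90 mm above the table. The grip bar is grey, 14 mm wide, 46 mm long and 36 mm high (z = 68 to 104 mm), on a black flange of 54 mm diameter (top at z = 68 mm). It turns with the dial: its x axis lies along the bar, and the end with the white pointer is the -x end.
- dial (a joint): dial angle in rad, anticlockwise from above. 0: opening notch, white pointer at the long green mark on the robot's side (the box's -x). Clicks into a spring notch every 0.35 (about 0.1 N m) from -0.70 to 1.75; stops at -0.75 and 1.8. Starts between 0.65 and 1.45 (pointer right of the mark): turn clockwise. The shackle comes free only within 0.08 of 0.
- shackle: loose steel U shackle, 0.22 kg, 9 mm bar, legs 60 mm apart, in the case. Origin: middle of its straight top bar (36 mm, along its x axis), locked 45 mm above the case top, at x 30, y -85 mm of the box; z up; feet 88.5 mm below. Must rise 45 mm straight up to leave; its front leg's foot catches inside after 2 mm unless the dial is in the opening notch.
- tape_roll: roll of black tape, 53 mm wide and 19 mm high, loose on the lid of the compartment; origin at its underside
- salt_shaker: salt shaker with grey top, 44 mm wide, 90 mm high, to the right of the box; origin at its underside
- jar_pepper: spice jar with yellow cap, 45 mm wide, 100 mm high, to the right of the box; origin at its underside
- amber_jar: small square jar of amber syrup with pink cap, 46 mm wide, 74 mm high, to the left; origin at its underside
- nail_brush: green nail brush, 85 x 30 x 22 mm, to the left; origin at its underside
Mind the look-alikes: they are no part of the job. Of the things that look like the shackle, the smaller one is meant.

How it is judged:
By the outcome, as a careful person would: the job done as asked, in the order asked, and still so for the second after the job is handed in, while the arm keeps its last pose, push and grip.
It also fails if it takes over 67 s, if anything falls off the work surface, if the arm or the gripper's body presses on something with over 40 N, if the wrist force passes 120 N, or if a joint passes its speed limit or range.

## Working session

There is one attempt and no reset: what is moved stays moved. The work goes in short steps, Python scripts to look and compute and a shell command to move; the robot and the scene stay as the last step left them, time stands still between calls to the robot, and variables do not carry over. Pictures are saved under pics/ and viewed, about 8 in all and at most 12, crops included, and the job is handed in when it is done.

```bash
mkdir -p pics; ls
python3 - <<'E'
from cell import ctrl
import cv2,numpy as np
o=ctrl.get_obs();print({k:np.round(v,3).tolist() for k,v in o.items()},ctrl.pinch_z)
for n in("scene","side"):
    c=ctrl.capture(n);cv2.imwrite(f"pics/{n}0.png",c["pixels"][...,::-1]);np.savez(f"pics/{n}0.npz",**c)
    print(n,c["fx"],c["cx"],c["cy"],np.round(c["cam_to_world"],3).tolist())
E
```

```text
pics
{'clock': 0.0, 'joint_pos': [1.192, 0.343, 1.525, 0.0, 1.275, -0.146], 'joint_vel': [0.0, -0.001, -0.001, -0.001, 0.001, 0.001], 'joint_efforts': [0.002, -43.124, -24.422, 0.072, 0.056, -0.0], 'tcp_pos': [0.121, 0.51, 0.226], 'eef_rot': [[-0.973, 0.231, -0.001], [0.231, 0.973, -0.001], [0.0, -0.002, -1.0]], 'ft_force': [0.015, 0.176, -0.489], 'torque': [-0.003, -0.037, -0.017], 'width': 1.005} 0.0188
scene 446.75637210057715 323.63336669588426 242.17179642470475 [[-0.819, -0.342, 0.461, 0.082], [-0.574, 0.513, -0.638, 0.745], [-0.018, -0.787, -0.616, 0.734], [0.0, 0.0, 0.0, 1.0]]
side 522.3100230599504 305.1875331645077 238.13947079829876 [[0.947, -0.14, 0.29, 0.198], [-0.323, -0.42, 0.848, -0.884], [0.003, -0.897, -0.443, 0.631], [0.0, 0.0, 0.0, 1.0]]
```

View pics/scene0.png

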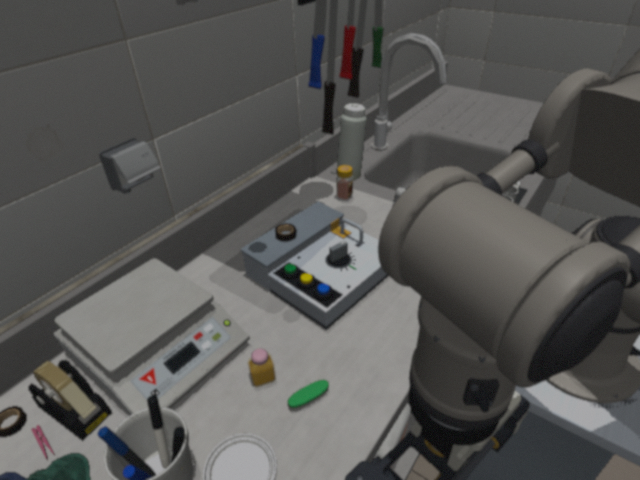

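View pics/side0.png

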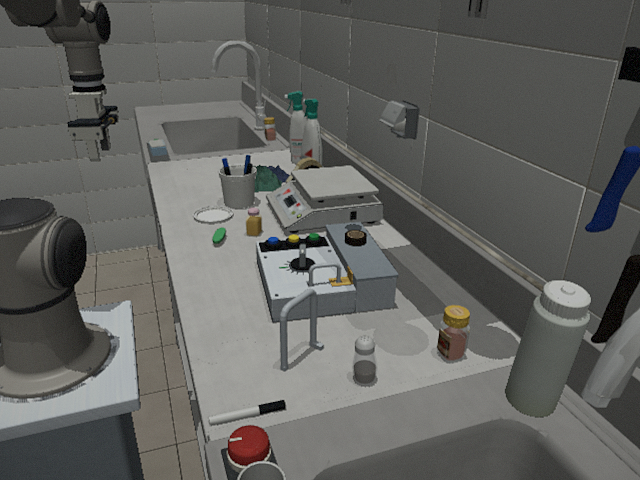

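The scene view shows the keys green (291,271), yellow (307,280) and blue (324,290), with the dial near (338,255). In the side view the keys are blue (272,241), yellow (293,240) and green (314,238), the shackle is near (325,272), and the big look-alike U is near (300,330).

```bash
cat > h.py <<'E'
import cv2,numpy as np
from cell import ctrl
def ray(c,uv):
    M=np.array(c["cam_to_world"]);d=M[:3,:3]@[(uv[0]-c["cx"])/c["fx"],(uv[1]-c["cy"])/c["fy"],1];return M[:3,3],d/np.linalg.norm(d)
def plane(c,uv,z):
    p,d=ray(c,uv);return p+d*(z-p[2])/d[2]
def tri(c1,u1,c2,u2):
    p,d=ray(c1,u1);q,e=ray(c2,u2);s=np.linalg.lstsq(np.c_[d,-e],q-p,rcond=None)[0]
    a,b=p+s[0]*d,q+s[1]*e;return (a+b)/2,np.linalg.norm(a-b)
R={"green":(45,80),"yellow":(20,34),"blue":(100,125)}
def blob(c,col,box,smin=110,vmin=50):
    h=cv2.cvtColor(np.ascontiguousarray(c["pixels"]),cv2.COLOR_RGB2HSV);a,b=R[col]
    m=cv2.inRange(h,(a,smin,vmin),(b,255,255));k=np.zeros_like(m);x0,y0,x1,y1=box;k[y0:y1,x0:x1]=m[y0:y1,x0:x1]
    n,l,s,ce=cv2.connectedComponentsWithStats(k);i=1+np.argmax(s[1:,4]);return ce[i],s[i].tolist()
def cap(n,name,crop=None,f=1):
    c=ctrl.capture(n);np.savez(f"pics/{name}.npz",**c);im=c["pixels"][...,::-1]
    if crop: x0,y0,x1,y1=crop;im=im[y0:y1,x0:x1]
    cv2.imwrite(f"pics/{name}.png",cv2.resize(im,None,fx=f,fy=f,interpolation=cv2.INTER_CUBIC));return c
E
python3 - <<'E'
from h import *
A=np.load("pics/scene0.npz");B=np.load("pics/side0.npz")
K={}
for k,a,b in(("green",(278,258,302,282),(302,228,326,250)),("yellow",(296,268,318,292),(282,228,304,250)),("blue",(312,280,338,302),(260,230,284,252))):
    u,s=blob(A,k,a);v,t=blob(B,k,b);p,g=tri(A,u,B,v);K[k]=p;print(k,u.round(1),s,v.round(1),t,p.round(4),g.round(4))
d=K["green"]-K["blue"];print(np.linalg.norm(d),np.arctan2(d[1],d[0]))
a=np.array([B["pixels"][225:325,250:400],])[0];cv2.imwrite("pics/z1.png",cv2.resize(a[...,::-1],None,fx=5,fy=5,interpolation=cv2.INTER_CUBIC))
E
```

```text
green [289.8 268. ] [284, 264, 13, 9, 84] [313.4 236.3] [309, 233, 10, 7, 59] [0.5837 0.1818 0.0757] 0.0003
yellow [305.7 278. ] [300, 273, 13, 12, 121] [293.1 238.3] [288, 234, 11, 9, 73] [0.5345 0.188  0.0751] 0.0001
blue [322.7 288.5] [317, 283, 13, 12, 123] [272.6 240.2] [268, 237, 10, 8, 66] [0.4852 0.194  0.075 ] 0.0001
0.09927189007176039 -0.12280030142421498
```

View pics/z1.png

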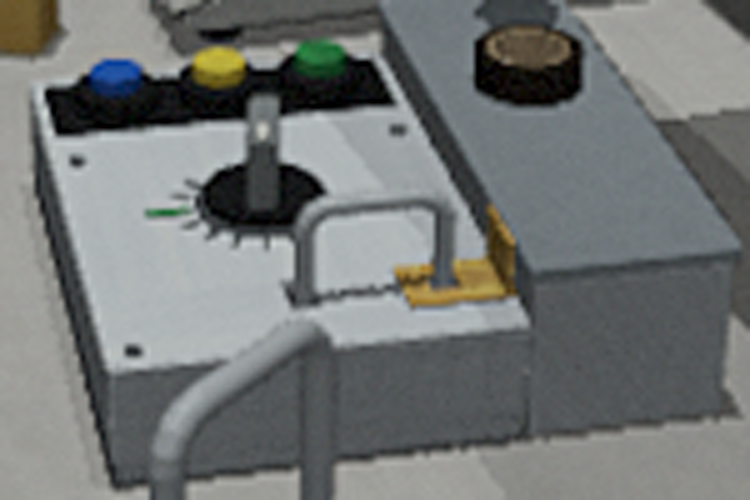

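The crop confirms a box yaw of about -0.123, the shackle over the brass plate at crop (378,203), and the dial bar pointing almost at the side camera, so its angle is about 1.4. The key triangulation fits: 50 mm spacing, z about 75 mm. Next I move over the green key with the gripper closed.

```bash
python3 -m inch '[[[0,0,0.01],[0.038,-0.027,0],1],[[0,0,0.01],[0.038,-0.027,0],1],[[0,0,0.01],[0.038,-0.027,0],1],[[0,0,0.01],[0.038,-0.027,0],1],[[0,0,0.01],[0.038,-0.027,0],1],[[0,0,0.01],[0.038,-0.027,0],1],[[0,0,0.01],[0.038,-0.027,0],1],[[0,0,0.01],[0.038,-0.027,0],1],[[0,0,0.01],[0.038,-0.027,0],1],[[0,0,0.01],[0.038,-0.027,0],1],[[0,0,0.01],[0.038,-0.027,0],1],[[0,0,0],[0,0,0],1]]'
python3 - <<'E'
from h import *
B=np.load("pics/side0.npz")
print("shackle",plane(B,(325.6,265.6),.1095).round(4),"mark",plane(B,(284,267.5),.06).round(4),"dial bar top near end",plane(B,(302.5,244.5),.104).round(4))
o=ctrl.get_obs();print(o["tcp_pos"].round(4),np.arctan2(o["eef_rot"][1,1],o["eef_rot"][0,1]),o["eef_rot"][:,2].round(3),o["joint_pos"].round(2),o["width"])
E
```

```text
clock: 1.3
tcp_pos: [0.5497, 0.1979, 0.2213]
eef_rot: [[-0.994, 0.112, -0.006], [0.112, 0.994, -0.005], [0.006, -0.006, -1.0]]
ft_force: [0.7, 0.4, -0.3]
width: 0.022
shackle [ 0.5384 -0.0189  0.1095] mark [0.4803 0.0845 0.06  ] dial bar top near end [0.5274 0.096  0.104 ]
[0.5497 0.1979 0.2213] 1.4588875635707783 [-0.006 -0.005 -1.   ] [ 0.22  0.46  1.36 -0.    1.33 -1.24] 0.022458342070188077
```

```bash
python3 -m inch '[[[0,0,-0.01],[0.017,-0.008,-0.03],1],[[0,0,0],[0.017,-0.008,-0.03],1],[[0,0,0],[0,0,-0.03],1],[[0,0,0],[0,0,-0.03],1],[[0,0,0],[0,0,-0.01],1],[[0,0,0],[0,0,0],1]]'
python3 - <<'E'
from h import *
cap("wrist","w1")
E
```

```text
clock: 1.9
tcp_pos: [0.5827, 0.1817, 0.086]
eef_rot: [[-0.992, 0.125, -0.009], [0.125, 0.992, -0.004], [0.008, -0.005, -1.0]]
ft_force: [-0.4, 0.4, 0.4]
width: 0.004
```

View pics/w1.png

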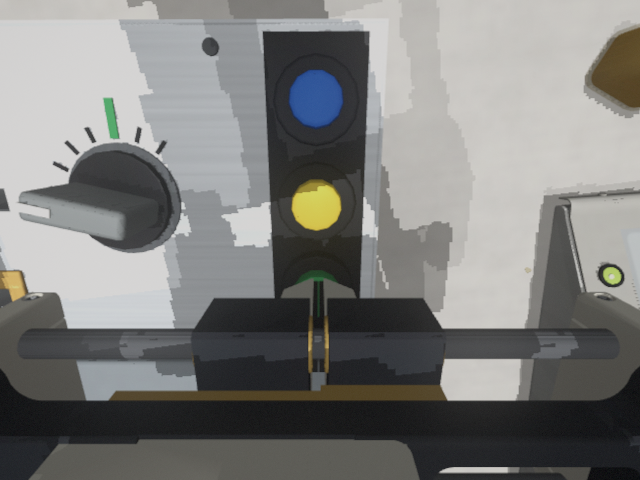

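The wrist view shows the fingertips centred on the green key. The blue key is at (316,98), the yellow at (316,205), and the dial's white pointer at (35,210), about 1.4 rad from the green mark at (111,118). Pressing green.

```bash
python3 -m inch '[[[0,0,0],[0,0,-0.004],1],[[0,0,0],[0,0,-0.004],1],[[0,0,0],[0,0,-0.003],1],[[0,0,0],[0,0,0],1]]'
```

```text
clock: 2.35
tcp_pos: [0.585, 0.183, 0.0803]
eef_rot: [[-0.992, 0.124, -0.0], [0.124, 0.992, -0.002], [0.0, -0.002, -1.0]]
ft_force: [-1.1, -0.1, 1.1]
width: 0.008
```

```bash
python3 -m inch '[[[0,0,0],[0,0,-0.003],1],[[0,0,0],[0,0,-0.003],1]]';python3 -m inch '[[[0,0,0],[0,0,-0.003],1],[[0,0,0],[0,0,-0.002],1]]'
```

```text
clock: 2.55
tcp_pos: [0.5855, 0.1832, 0.0758]
eef_rot: [[-0.992, 0.124, 0.002], [0.124, 0.992, -0.002], [-0.002, -0.002, -1.0]]
ft_force: [-5.6, -2.0, 22.4]
width: 0.011
clock: 2.75
tcp_pos: [0.5855, 0.1832, 0.076]
eef_rot: [[-0.992, 0.123, 0.004], [0.123, 0.992, -0.002], [-0.004, -0.001, -1.0]]
ft_force: [-5.7, -0.9, 13.7]
width: 0.006
```

Green bottomed out: contact at z=0.080, hard stop at 0.0757 with 22 N. Next is yellow.

```bash
python3 -m inch '[[[0,0,0],[0,0,0.015],1],[[0,0,0],[0,0,0.01],1],[[0,0,0],[-0.025,0.003,0],1],[[0,0,0],[-0.025,0.002,0],1],[[0,0,0],[0,0,0],1],[[0,0,0],[0,0,0],1]]'
```

```text
clock: 3.35
tcp_pos: [0.536, 0.1883, 0.1026]
eef_rot: [[-0.992, 0.124, 0.009], [0.124, 0.992, -0.001], [-0.009, 0.0, -1.0]]
ft_force: [0.4, -0.4, -0.6]
width: 0.008
```

```bash
python3 -m inch '[[[0,-0.009,0],[0,0,-0.01],1],[[0,0,0],[0,0,-0.008],1],[[0,0,0],[0,0,0],1]]'; python3 -m inch '[[[0,0,0],[0,0,-0.004],1],[[0,0,0],[0,0,-0.003],1],[[0,0,0],[0,0,-0.003],1]]'
```

```text
clock: 3.65
tcp_pos: [0.5387, 0.1882, 0.0839]
eef_rot: [[-0.992, 0.125, 0.02], [0.125, 0.992, -0.0], [-0.02, 0.002, -1.0]]
ft_force: [0.2, -0.1, -0.0]
width: 0.005
clock: 3.95
tcp_pos: [0.5399, 0.1883, 0.0755]
eef_rot: [[-0.992, 0.125, 0.021], [0.125, 0.992, 0.0], [-0.021, 0.003, -1.0]]
ft_force: [-13.1, -2.8, 37.5]
width: 0.004
```

```bash
python3 -m inch '[[[0,0.02,0],[0,0,0.015],1],[[0,0,0],[0,0,0.01],1],[[0,0,0],[-0.025,0.003,0],1],[[0,0,0],[-0.025,0.003,0],1],[[0,0,0],[0,0,0],1],[[0,0,0],[0,0,-0.008],1],[[0,0,0],[0,0,-0.006],1],[[0,0,0],[0,0,0],1]]'
```

```text
clock: 4.75
tcp_pos: [0.4924, 0.194, 0.0874]
eef_rot: [[-0.992, 0.126, 0.008], [0.126, 0.992, 0.001], [-0.008, 0.002, -1.0]]
ft_force: [-0.3, -0.9, 0.2]
width: 0.006
```

```bash
python3 -m inch '[[[0,0,0],[-0.007,0,0],1],[[0,0,0],[0,0,-0.004],1],[[0,0,0],[0,0,-0.003],1]]'; python3 -m inch '[[[0,0,0],[0,0,-0.003],1],[[0,0,0],[0,0,-0.001],1]]'
```

```text
clock: 5.05
tcp_pos: [0.4861, 0.1937, 0.0794]
eef_rot: [[-0.992, 0.127, 0.008], [0.127, 0.992, 0.001], [-0.008, 0.002, -1.0]]
ft_force: [0.7, -0.5, 2.3]
width: 0.01
clock: 5.25
tcp_pos: [0.4862, 0.1938, 0.076]
eef_rot: [[-0.992, 0.127, 0.009], [0.127, 0.992, 0.001], [-0.008, 0.002, -1.0]]
ft_force: [-4.3, -1.4, 16.6]
width: 0.003
```

All three keys bottomed out in order. Next I rise, open partly, and turn the jaws square to the dial bar.

```bash
python3 -m inch '[[[0,0,0],[0,0,0.03],1],[[0,0,0.14],[0,-0.01,0.04],0.3],[[0,0,0.14],[0.005,-0.015,0.03],0.3],[[0,0,0.14],[0.005,-0.015,0],0.3],[[0,0,0.14],[0.005,-0.015,0],0.3],[[0,0,0.14],[0.005,-0.015,0],0.3],[[0,0,0.14],[0.005,-0.015,0],0.3],[[0,0,0.14],[0.005,-0.015,0],0.3],[[0,0,0.14],[0.005,-0.012,0],0.3],[[0,0,0.14],[0,0,0],0.3],[[0,0,0.14],[0,0,0],0.3],[[0,0,0],[0,0,0],0.3]]'
python3 - <<'E'
from h import *
cap("wrist","w2");cap("side","s2",(240,210,400,330),5)
print(ctrl.get_obs()["tcp_pos"])
E
```

```text
clock: 6.45
tcp_pos: [0.5228, 0.0765, 0.1786]
eef_rot: [[-0.239, -0.971, 0.006], [-0.971, 0.239, 0.008], [-0.009, -0.004, -1.0]]
ft_force: [0.1, -0.2, 0.2]
width: 0.7
[0.52266165 0.07677233 0.17863114]
```

View pics/w2.png

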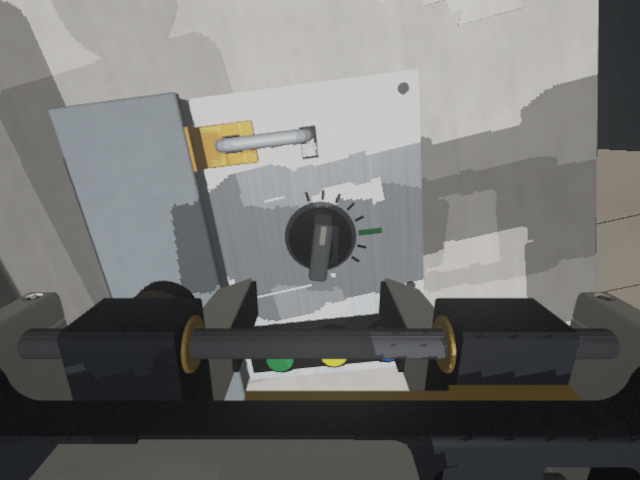

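The wrist view shows the dial flange at (321,237), the bar from (325,216) to (318,280), the green mark at (370,231), and the shackle's top bar from (222,146) to (307,136).

Run:
```python
from h import *
C=np.load("pics/w2.npz");print(np.round(C["cam_to_world"],3).tolist())
a=plane(C,(325,216),.104);b=plane(C,(318,280),.104);print("bar",a.round(4),b.round(4),((a+b)/2).round(4),np.linalg.norm(a-b),"angle",np.arctan2(*(b-a)[1::-1]))
print("flange",plane(C,(320.5,237.5),.068).round(4))
s=plane(C,(224,145.5),.1095);t=plane(C,(305,136),.1095);print("shackle",s.round(4),t.round(4),((s+t)/2).round(4),np.linalg.norm(s-t),np.arctan2(*(s-t)[1::-1]))
m=plane(C,(360,232),.06);n=plane(C,(381,231),.06);print("mark",m.round(4),n.round(4))
```

```text
[[-0.971, 0.226, 0.077, 0.502], [0.239, 0.924, 0.298, -0.004], [-0.003, 0.308, -0.951, 0.335], [0.0, 0.0, 0.0, 1.0]]
bar [0.5119 0.0526 0.104 ] [0.5286 0.0999 0.104 ] [0.5202 0.0762 0.104 ] 0.05013394293887873 angle 1.2300753358239311
flange [0.5213 0.0785 0.068 ]
shackle [ 0.5647 -0.0104  0.1095] [ 0.5118 -0.0035  0.1095] [ 0.5383 -0.0069  0.1095] 0.05326915874939305 -0.12963478959907024
mark [0.4877 0.0843 0.06  ] [0.47   0.0877 0.06  ]
```

```bash
python3 -m inch '[[[0,0,-0.05],[-0.001,0.002,-0.03],0.3],[[0,0,0],[0,0,-0.03],0.3],[[0,0,0],[0,0,-0.025],0.3],[[0,0,0],[0,0,-0.01],0.3],[[0,0,0],[0,0,-0.003],0.3],[[0,0,0],[0,0,0],0.3]]'
```

```text
clock: 7.15
tcp_pos: [0.5229, 0.0798, 0.0794]
eef_rot: [[-0.309, -0.951, 0.012], [-0.951, 0.309, 0.008], [-0.011, -0.009, -1.0]]
ft_force: [-0.1, 0.4, -0.4]
width: 0.699
```

Now I correct about 1.5 mm and close.

```bash
python3 -m inch '[[[-0.008,0.012,0.03],[-0.002,0,0],0.3],[[0,0,0],[0,0,0],1],[[0,0,0],[0,0,0],1],[[0,0,0],[0,0,0],1],[[0,0,0],[0,0,0],1],[[0,0,0],[0,0,0],1],[[0,0,0],[0,0,0],1]]'
```

```text
clock: 7.85
tcp_pos: [0.5233, 0.0799, 0.0836]
eef_rot: [[-0.279, -0.96, 0.006], [-0.96, 0.279, -0.001], [-0.001, -0.006, -1.0]]
ft_force: [0.2, -0.0, -0.7]
width: 0.228
```

```bash
python3 -m inch '[[[0,0,0],[0,0,-0.006],1],[[0,0,0],[0,0,0],1],[[0,0,0],[0,0,0],1],[[0,0,0],[0,0,0],1]]'
```

```text
clock: 8.25
tcp_pos: [0.5225, 0.0803, 0.0784]
eef_rot: [[-0.279, -0.96, 0.005], [-0.96, 0.279, 0.0], [-0.002, -0.005, -1.0]]
ft_force: [-0.7, 0.7, 1.6]
width: 0.15
```

The bar is gripped (13.8 mm) and the dial reads about 1.41. Turning clockwise one click.

```bash
python3 -m inch '[[[0,0,-0.12],[0,0,0],1],[[0,0,-0.12],[0,0,0],1],[[0,0,-0.12],[0,0,0],1],[[0,0,0],[0,0,0],1],[[0,0,0],[0,0,0],1]]'
```

```text
clock: 8.75
tcp_pos: [0.5224, 0.0803, 0.0784]
eef_rot: [[-0.607, -0.795, 0.004], [-0.795, 0.607, -0.002], [-0.001, -0.004, -1.0]]
ft_force: [-0.8, -0.4, 3.1]
width: 0.155
```

```bash
python3 -m inch '[[[0,0,-0.12],[0,0,0],1],[[0,0,-0.12],[0,0,0],1],[[0,0,-0.11],[0,0,0],1],[[0,0,0],[0,0,0],1],[[0,0,0],[0,0,0],1]]'; python3 -m inch '[[[0,0,-0.12],[0,0,0],1],[[0,0,-0.12],[0,0,0],1],[[0,0,-0.11],[0,0,0],1],[[0,0,0],[0,0,0],1],[[0,0,0],[0,0,0],1]]'
```

```text
clock: 9.25
tcp_pos: [0.5224, 0.0803, 0.0783]
eef_rot: [[-0.84, -0.542, 0.003], [-0.542, 0.84, -0.003], [-0.001, -0.004, -1.0]]
ft_force: [-0.6, -0.9, 2.5]
width: 0.148
clock: 9.75
tcp_pos: [0.5224, 0.0803, 0.0783]
eef_rot: [[-0.974, -0.228, 0.002], [-0.228, 0.974, -0.004], [-0.001, -0.004, -1.0]]
ft_force: [-0.2, 0.3, 3.4]
width: 0.149
```

```bash
python3 -m inch '[[[0,0,-0.12],[0,0,0],1],[[0,0,-0.12],[0,0,0],1],[[0,0,-0.11],[0,0,0],1],[[0,0,0],[0,0,0],1],[[0,0,0],[0,0,0],1]]'
```

```text
clock: 10.25
tcp_pos: [0.5224, 0.0804, 0.0783]
eef_rot: [[-0.994, 0.11, 0.001], [0.11, 0.994, -0.004], [-0.001, -0.004, -1.0]]
ft_force: [-0.9, 0.5, 4.2]
width: 0.148
```

```bash
python3 -m inch '[[[0,0,0],[0,0,0],0.5],[[0,0,0],[0,0,0],0.5],[[0,0,0],[0,0,0],0.5],[[0,0,0],[0,0,0],0.5],[[0,0,0],[0,0,0.02],0.5],[[0,0,0],[0,0,0.03],0.5],[[0,0,0],[0,0,0.04],0.5],[[0,0,0],[0.008,-0.03,0.02],0.5],[[0,0,0],[0.008,-0.03,0],0.5],[[0,0,0],[0,-0.015,0],0.5],[[0,0,0],[0,0,0],0.5]]'
python3 - <<'E'
from h import *
cap("wrist","w3");cap("side","s3",(240,210,400,330),5)
E
```

```text
clock: 11.35
tcp_pos: [0.5373, 0.0033, 0.1912]
eef_rot: [[-0.995, 0.095, -0.002], [0.095, 0.995, -0.006], [0.001, -0.006, -1.0]]
ft_force: [-0.4, 0.2, 0.1]
width: 0.5
```

View pics/w3.png

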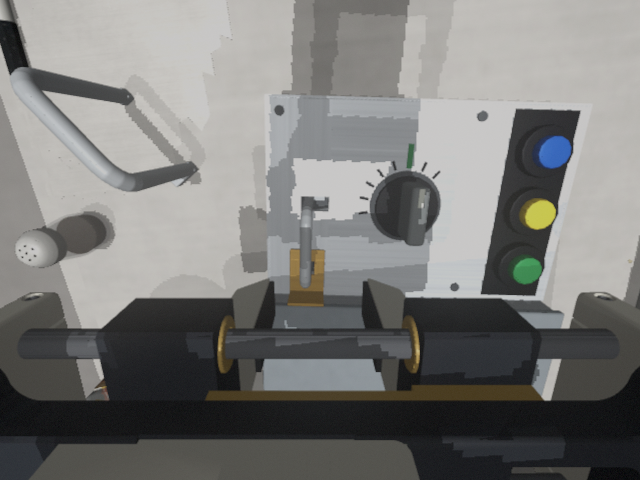

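View pics/s3.png

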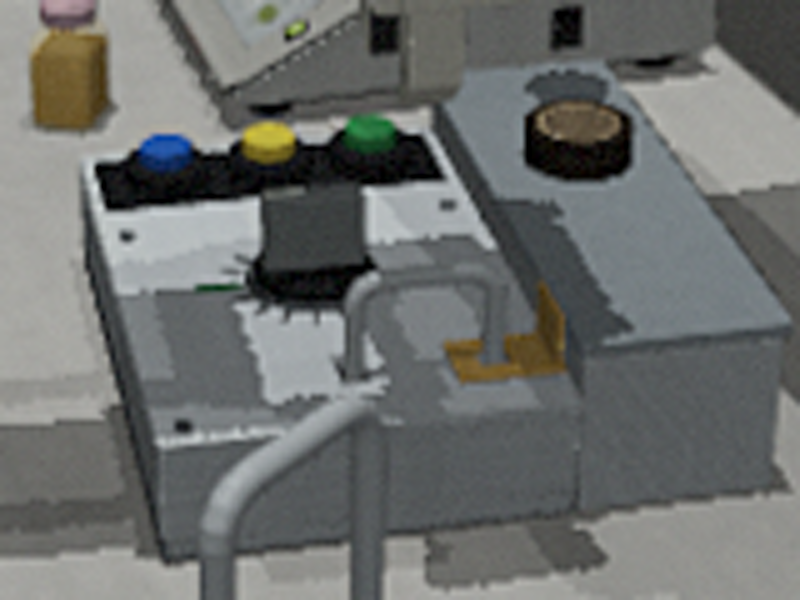

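The wrist view shows the dial bar from (421,188) to (414,240), roughly lined up with the green mark at (411,155), and the shackle bar from (308,200) to (305,285). The side view confirms the bar lies along the box's x, with its white end at the green mark.

Run:
```python
from h import *
C=np.load("pics/w3.npz");im=np.ascontiguousarray(C["pixels"])
# bar sides by segmentation would be coarse; use hand points
a=plane(C,(422,185),.104);b=plane(C,(415,242),.104);print("bar",a.round(4),b.round(4),((a+b)/2).round(4),np.linalg.norm(a-b),"theta",np.arctan2(*(b-a)[1::-1])+.123)
s=plane(C,(308,199),.1095);t=plane(C,(306,284),.1095);print("shackle",s.round(4),t.round(4),((s+t)/2).round(4),np.linalg.norm(s-t),np.arctan2(*(t-s)[1::-1]))
m=plane(C,(411,146),.06);n=plane(C,(410,165),.06);print("mark",m.round(4),n.round(4))
x=cv2.resize(im[130:260,350:460,::-1],None,fx=5,fy=5,interpolation=cv2.INTER_CUBIC);cv2.imwrite("pics/z3.png",x)
```

```text
bar [0.4976 0.0828 0.104 ] [0.5409 0.0773 0.104 ] [0.5192 0.0801 0.104 ] 0.04368952038017475 theta -0.002137626930795916
shackle [ 0.4991 -0.0008  0.1095] [ 0.5658 -0.0094  0.1095] [ 0.5324 -0.0051  0.1095] 0.06727411078168517 -0.12707003035136497
mark [0.4716 0.0865 0.06  ] [0.4871 0.0855 0.06  ]
```

View pics/z3.png

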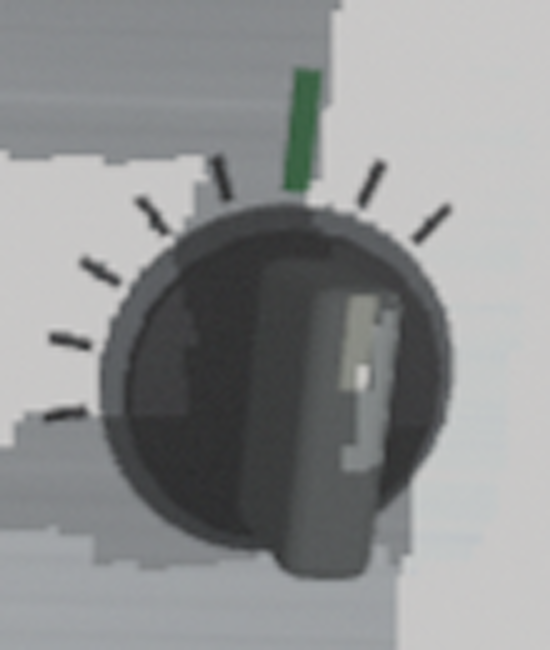

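The dial is at 0 (the bar is parallel to the green mark, measured -0.002). Next I go down over the shackle bar, estimated at (0.5395,-0.006).

```bash
python3 -m inch '[[[0.006,0,-0.028],[0.0025,-0.0095,-0.02],0.5],[[0,0,0],[0,0,-0.03],0.5],[[0,0,0],[0,0,-0.03],0.5],[[0,0,0],[0,0,-0.018],0.5],[[0,0,0],[0,0,-0.004],0.5],[[0,0,0],[0,0,0],0.5]]'
```

```text
clock: 12.05
tcp_pos: [0.5381, 0.002, 0.0849]
eef_rot: [[-0.993, 0.116, -0.004], [0.116, 0.993, 0.003], [0.004, 0.003, -1.0]]
ft_force: [0.4, -0.8, 0.1]
width: 0.499
```

```bash
python3 -m inch '[[[0,0,-0.006],[0.001,-0.008,0],0.5],[[0,0,0],[0,0,0],0.8],[[0,0,0],[0,0,0],0.8],[[0,0,0],[0,0,0],0.8],[[0,0,0],[0,0,0],0.8]]'
python3 - <<'E'
from h import *
cap("side","s4",(240,190,400,310),5);print(ctrl.get_obs()["width"])
E
```

```text
clock: 12.55
tcp_pos: [0.5413, -0.0062, 0.0886]
eef_rot: [[-0.993, 0.122, 0.003], [0.122, 0.993, 0.003], [-0.002, 0.003, -1.0]]
ft_force: [-0.2, 0.0, 0.2]
width: 0.219
0.2087240838075943
```

View pics/s4.png

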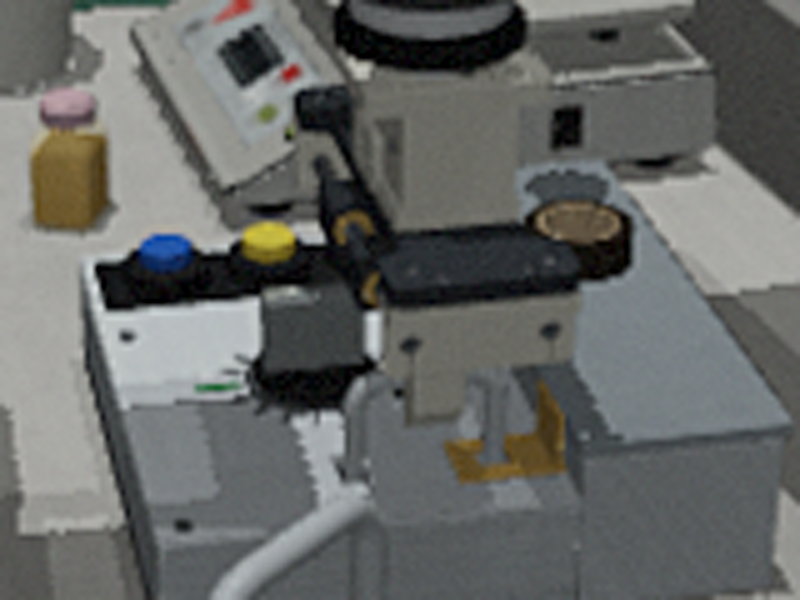

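The near finger hangs in front of the shackle's top bar, about centred between the legs (crop (440,390)), so the bar is straddled. Lowering slightly and closing.

```bash
python3 -m inch '[[[0,0,0],[-0.001,0,-0.005],0.8],[[0,0,0],[0,0,0],1],[[0,0,0],[0,0,0],1],[[0,0,0],[0,0,0],1],[[0,0,0],[0,0,0],1],[[0,0,0],[0,0,0],1]]'
```

```text
clock: 13.2
tcp_pos: [0.5404, -0.0062, 0.0834]
eef_rot: [[-0.993, 0.121, 0.003], [0.122, 0.993, 0.002], [-0.003, 0.003, -1.0]]
ft_force: [-0.0, -0.2, 1.0]
width: 0.09
```

```bash
python3 -m inch '[[[0,0,0],[0,0,0.004],1],[[0,0,0],[0,0,0.005],1],[[0,0,0],[0,0,0.005],1]]';python3 -m inch '[[[0,0,0],[0,0,0.008],1],[[0,0,0],[0,0,0.008],1]]'
```

```text
clock: 13.5
tcp_pos: [0.5393, -0.006, 0.097]
eef_rot: [[-0.993, 0.121, -0.0], [0.121, 0.993, 0.003], [0.001, 0.003, -1.0]]
ft_force: [0.6, -0.3, -1.9]
width: 0.086
clock: 13.7
tcp_pos: [0.539, -0.0059, 0.114]
eef_rot: [[-0.993, 0.122, -0.001], [0.122, 0.993, 0.003], [0.001, 0.003, -1.0]]
ft_force: [0.7, 0.1, -1.5]
width: 0.087
```

```bash
python3 -m inch '[[[0,0,0],[0.001,0,0.012],1],[[0,0,0],[0,0,0.015],1],[[0,0,0],[0,0,0.02],1],[[0,0,0],[0,0,0.02],1],[[0,0,0],[0,0,0.02],1],[[0,0,0],[0,0,0.02],1],[[0,0,0],[0,0,0.015],1],[[0,0,0],[0,0,0.01],1],[[0,0,0],[0,0,0],1],[[0,0,0],[0,0,0],1],[[0,0,0],[0,0,0],1],[[0,0,0],[0,0,0],1]]'
python3 - <<'E'
from h import *
cap("side","s5",(240,130,400,320),3)
o=ctrl.get_obs();print(o["tcp_pos"],o["ft_force"],o["joint_vel"].round(3))
E
```

```text
clock: 14.9
tcp_pos: [0.5385, -0.0056, 0.2566]
eef_rot: [[-0.993, 0.121, 0.002], [0.121, 0.993, 0.003], [-0.001, 0.003, -1.0]]
ft_force: [0.2, -0.2, -1.9]
width: 0.088
[ 0.53847314 -0.00561432  0.25652169] [-0.38613458  0.75470127 -2.325272  ] [ 0.    -0.001 -0.006 -0.001  0.003  0.   ]
```

View pics/s5.png

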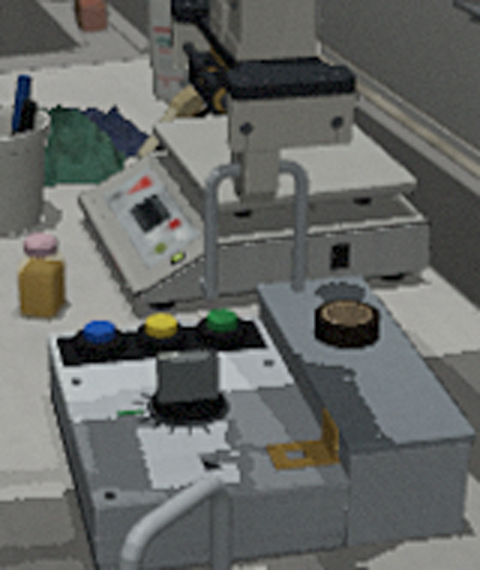

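The shackle is out and hangs upright in the gripper (crop legs at x of about 212 and 298). Its feet are at z of about 0.19, and the dial is still at the green mark. I rest briefly, then hand in.

```bash
python3 -m inch '[[[0,0,0],[0,0,0],1],[[0,0,0],[0,0,0],1],[[0,0,0],[0,0,0],1]]'; python3 -c "
from cell import ctrl
print(ctrl.hand_in())"
```

```text
clock: 15.25
tcp_pos: [0.5381, -0.0056, 0.2552]
eef_rot: [[-0.993, 0.121, -0.001], [0.121, 0.993, 0.003], [0.001, 0.003, -1.0]]
ft_force: [-0.0, -0.0, -2.2]
width: 0.089
the job is handed in; nothing more can be done
None
```

The box is unlocked and the job is handed in at about 15 s, with the shackle held still in the gripper above the box.

- **Keys:** I pressed green, then yellow, then blue. Each went down to a hard stop at z of about 0.076 m, about 5 mm below its resting height. Wrist force peaked at 37.5 N on yellow, which is within limits but close to the 40 N figure for arm or gripper-body contact.
- **Dial:** I turned it clockwise four clicks, from about 1.41 to 0. After I let go it measured -0.002 rad, and in the last picture it is still at the green mark.
- **Shackle:** It came straight up without catching and hangs upright. The wrist carries about 2.2 N, which matches its 0.22 kg, and the gripper opening reads 0.089 (about 8 mm, for a 9 mm bar). Its feet are at z of about 0.19 m, 13 cm above the case top and 10 cm above the compartment lid.

My first rough estimate of the shackle's y position, from the side view, was about 13 mm off the later ones. I used the wrist-camera values instead. No other check failed, and I did not touch the other things on the table.

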